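# Put the microscope objectives away in their colour-coded dishes

### The arm

A 6-joint arm with a two-finger parallel gripper is mounted at the origin on the work surface. World frame = base frame: x ahead of the robot, y to its left, z up, the work surface at z = 0. Lengths are in m, angles in rad, forces in N, time in s.
With the tool pointing down it reaches from about 0.325 to 0.775 m from the base axis. Payload 5.5 kg.
Tool frame: the origin (TCP) lies midway between the tips of the shut fingers; the grasp point (between the pads) lies manip.hold_point_z behind it (manip.hold_point_z is the distance from the TCP to the grasp point, in m); z points along the fingers, y is the line along which they close (so a half turn about z gives the same grasp; the last joint's range is limited). The gripper opens to 85 mm and grips with 20 to 120 N. Pads are 22 mm wide; open, the fingers measure 114 mm over their backs; the gripper's body (76 mm by 85 mm) begins 54 mm behind the grasp point. The pads swing forward as they close: fully open they stand 13 mm farther back than shut.
Start: joints at [1.115, 0.091, 1.231, -0, 1.82, -0.057], TCP at [0.233, 0.553, 0.231] pointing down, gripper open.
Joint ranges: [-2.87, 2.87], [-0.86, 2.18], [0.17, 2.46], [-1.51, 4.65], [0.06, 2.69], [-2.65, 2.65]. Speed limits (rad/s): [2.57, 2.57, 3.01, 3.14, 3.14, 3.14].

### API

Orientations are given as a unit quaternion [w, x, y, z].
In Python, from plant import status, snapshot, calibration, manip gives the robot as it stands. The module is installed in compiled form; this text tells all that it offers.
- The arm moves only by the tool play_rows, never from a script. Its arguments are lists of equal length, an entry for each row: "fingers": the opening, from 0 (shut) to 1 (fully open); "travel": the shift along the world's x, y, z in cm, a list of three; "roll": the turn about the world's z in rad. A call has 1 to 20 rows; each row shifts and turns the commanded pose from where the row before left it; what a row does not reach is not made up. A row lasts 1/10 s, in which the tool goes at most 50 mm and 8.59 degrees, less where a joint would pass 70% of its speed; a pose out of reach is approached as far as the arm can. A call is refused whole if a number of a shift passes 5 or a number of a turn 0.15, either way. A call with a gripper value outside its range is refused whole. The fingers move at their own pace and stop on an object; "grip_force" is the grip in N (left out, the last holds). Time passes only in rows, so rows that do not move let the fingers close. It gives the time, the measured TCP pose, the force, the opening and the grip force at its end, in the units of the state.
- status.observe(): the state, without advancing time (a new reading comes with each control period).
- snapshot(name): name is "side" or "top" or "wrist"; returns (picture, depth): 480x640x3 uint8, red, green, blue; 480x640 float32, m along the optical axis (not along the pixel's ray), 0 where there is no reading.
- calibration(name): a dict with "K" (3x3 intrinsics, pixels), "origin" and "orientation" of the camera in the world. Camera axes: x right, y up, looking along -z (the intrinsics and any distortion apply to the point x, -y, -z); pixel columns grow to the right and rows downward; lengths in m; the calibration is good to about 2 mm. A picture is of the moment at which its call begins: read the wrist's pose just before it. calibration takes no time and is no camera call; for the wrist camera it gives the pose at the moment of the call.
- manip.hand_in(): hands the job in; it is judged then, once.
The state is a dict: "time_s": time; "joints": joint angles; "qvel": joint speeds; "effort": joint torques, N m; "tcp_pos": TCP position; "ee_rot": TCP orientation; "contact_force": force on the tool from outside, world axes, zero at the start; "moment": the same for the moment, N m; "gripper_width": finger opening in m; "gripper_force": force on a finger pad.
Only numpy, scipy, OpenCV 4.12 (cv2) and the standard library are available. Lean on these libraries where they do the work, as an engineer would, in place of code of your own. Each camera call takes 0.05 s, during which the arm holds its last target. There are 200 camera calls.

### The job

Put the four colour-banded microscope objectives away, each standing upright in the square dish of its own colour, going from the shortest to the longest: red, then yellow, then green, then blue. Set each one down on the dish's floor rather than dropping it, do not tip any over, and leave the two eyepieces without a coloured band standing where they are.

Things in the scene. Friction and masses are not known exactly. Their poses are not given: they have to be found in the camera images.
- objective_red: Microscope objective with a red band and red sloping shoulder: a steel cylinder 28 mm in diameter and 46 mm tall, standing upright on the desk, its small dark lens nose up. The straight 28 mm barrel reaches from the foot to 32 mm; above it the shoulder and nose, 17 mm wide, take the last 14 mm. Loose, 70 g give or take a third. Origin: centre of the foot; z runs up its axis.
- objective_yellow: Microscope objective with a yellow band and yellow sloping shoulder: a steel cylinder 28 mm in diameter and 54 mm tall, standing upright on the desk, its small dark lens nose up. The straight 28 mm barrel reaches from the foot to 40 mm; above it the shoulder and nose, 17 mm wide, take the last 14 mm. Loose, 80 g give or take a third. Origin: centre of the foot; z runs up its axis.
- objective_green: Microscope objective with a green band and green sloping shoulder: a steel cylinder 28 mm in diameter and 62 mm tall, standing upright on the desk, its small dark lens nose up. The straight 28 mm barrel reaches from the foot to 48 mm; above it the shoulder and nose, 17 mm wide, take the last 14 mm. Loose, 90 g give or take a third. Origin: centre of the foot; z runs up its axis.
- objective_blue: Microscope objective with a blue band and blue sloping shoulder: a steel cylinder 28 mm in diameter and 70 mm tall, standing upright on the desk, its small dark lens nose up. The straight 28 mm barrel reaches from the foot to 56 mm; above it the shoulder and nose, 17 mm wide, take the last 14 mm. Loose, 100 g give or take a third. Origin: centre of the foot; z runs up its axis.
- dish_red: Red square storage dish, fixed to the desk: 56 mm square outside, walls 5 mm thick and 8 mm high, so 46 mm square inside; the inner floor lies 3 mm above the desk. Origin: centre of the underside, at desk height; x and y run along its sides, z up.
- dish_yellow: Yellow square storage dish, fixed to the desk: 56 mm square outside, walls 5 mm thick and 8 mm high, so 46 mm square inside; the inner floor lies 3 mm above the desk. Origin: centre of the underside, at desk height; x and y run along its sides, z up.
- dish_green: Green square storage dish, fixed to the desk: 56 mm square outside, walls 5 mm thick and 8 mm high, so 46 mm square inside; the inner floor lies 3 mm above the desk. Origin: centre of the underside, at desk height; x and y run along its sides, z up.
- dish_blue: Blue square storage dish, fixed to the desk: 56 mm square outside, walls 5 mm thick and 8 mm high, so 46 mm square inside; the inner floor lies 3 mm above the desk. Origin: centre of the underside, at desk height; x and y run along its sides, z up.
- eyepiece_wide: Microscope eyepiece, no coloured band: steel tube 27 mm in diameter with a black rubber cup 34 mm wide on top, 54 mm tall, standing upright, loose, to be left alone. Origin: centre of the foot; z up.
- eyepiece_slim: Microscope eyepiece, no coloured band: plain steel tube 28 mm in diameter, flat steel top with a small black dot, 60 mm tall, standing upright, loose, to be left alone. Origin: centre of the foot; z up.

How it is judged:
By the outcome, as a careful person would: the job done as asked, in the order asked, and still so for the second after the job is handed in, with the robot touching nothing.
It also fails if it takes over 112 s, if anything falls off the work surface, if the arm or the gripper's body presses on something with over 40 N, if the wrist force passes 120 N, or if a joint passes its speed limit or range.

## Working session

There is one attempt and no reset: what is moved stays moved. The work goes in short steps, Python scripts to look and compute and a tool call to move; the robot and the scene stay as the last step left them, time stands still between calls to the robot, and variables do not carry over. Pictures are saved under pics/ and viewed, at most 14 in all, crops included, and the job is handed in when it is done.

Besides the shell and the picture viewer there is one more tool, called after "Request:" as name(argument=value, ...), one argument or row to a line, values as JSON. play_rows: Moves the arm, as the interface text tells. Its arguments: {"type":"object","properties":{"fingers":{"type":"array"},"travel":{"type":"array"},"roll":{"type":"array"},"grip_force":{"type":"number"}},"required":["fingers","travel","roll"]}

```bash
mkdir -p pics; python3 - <<'E'
from plant import status, snapshot, calibration, manip
import cv2,numpy as np
print(status.observe(), manip.hold_point_z)
for n in("top","side"):
    p,d=snapshot(n); np.savez(n+'.npz',p=p,d=d); cv2.imwrite(f'pics/{n}1.png',p[:,:,::-1]); print(n,calibration(n))
E
```

```text
{'time_s': 0.0, 'joints': array([ 1.11528826e+00,  9.18410055e-02,  1.23191116e+00, -8.90602482e-06,
        1.81978857e+00, -5.67259926e-02]), 'qvel': array([-1.01103144e-03,  1.39174787e-03,  1.25535255e-03, -1.58731804e-03,
        1.16605991e-03, -7.86355243e-05]), 'effort': array([-5.82478315e-04, -4.58717787e+01, -4.18037438e+01, -1.12633734e-05,
        1.12534995e-02, -7.54069958e-06]), 'tcp_pos': array([0.2328696 , 0.55265385, 0.23014728]), 'ee_rot': array([-2.42574200e-04,  1.98073449e-01,  9.80186696e-01, -9.43362526e-04]), 'contact_force': array([-0.44619124,  0.60441456,  0.14519484]), 'moment': array([-0.00826987, -0.0491507 , -0.00557441]), 'gripper_force': 0.0, 'gripper_width': 0.0855327161760767} 0.0187
top {'K': array([[485.93793835,   0.        , 327.17274477],
       [  0.        , 485.93793835, 240.66677237],
       [  0.        ,   0.        ,   1.        ]]), 'origin': array([ 0.33854107, -0.01612202,  0.95196471]), 'orientation': array([ 0.72555786,  0.0826313 , -0.08122626, -0.67833632])}
side {'K': array([[525.32316136,   0.        , 314.91002314],
       [  0.        , 525.32316136, 224.13956089],
       [  0.        ,   0.        ,   1.        ]]), 'origin': array([ 0.2341387 , -0.74576827,  0.51024004]), 'orientation': array([ 0.85314612,  0.48036438, -0.10655565, -0.17331375])}
```

View pics/top1.png

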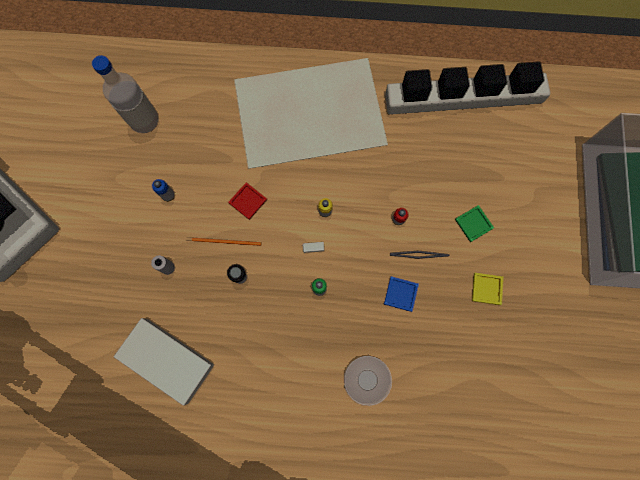

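View pics/side1.png

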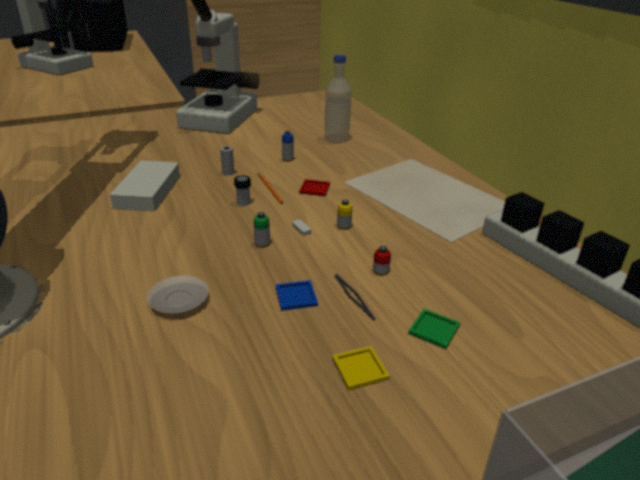

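The top view shows objectives red (401,215), yellow (325,206), green (319,286) and blue (161,187). The dishes are red (248,201), green (474,224), blue (401,294) and yellow (488,289), and the eyepieces are at (160,264) and (237,273). The side view agrees.

```bash
cat > h.py <<'E'
import cv2,numpy as np
from scipy.spatial.transform import Rotation as R
def rot(c): q=c['orientation']; return R.from_quat([q[1],q[2],q[3],q[0]]).as_matrix()
def ray(c,uv):
    uv=np.atleast_2d(uv).astype(float);K=c['K']
    d=np.c_[(uv[:,0]-K[0,2])/K[0,0],-(uv[:,1]-K[1,2])/K[1,1],-np.ones(len(uv))]
    return d@rot(c).T
def onplane(c,uv,z):
    d=ray(c,uv); o=c['origin']; return o+d*((z-o[2])/d[:,2])[:,None]
def cloud(c,dep):
    v,u=np.mgrid[:480,:640]; uv=np.c_[u.ravel(),v.ravel()]
    return (c['origin']+ray(c,uv)*dep.ravel()[:,None]).reshape(480,640,3)
HUE={'red':(0,),'yellow':(30,),'green':(65,),'blue':(112,)}
def mask(p,col):
    h=cv2.cvtColor(p,cv2.COLOR_RGB2HSV).astype(int); t=HUE[col][0]
    dh=np.abs((h[...,0]-t+90)%180-90)
    return ((dh<(9 if col!='green' else 18))&(h[...,1]>(150 if col!='yellow' else 170))&(h[...,2]>50)).astype(np.uint8)
H={'red':.046,'yellow':.054,'green':.062,'blue':.070}
E
python3 - <<'E'
from h import *
from plant import calibration
for n in('top','side'):
    f=np.load(n+'.npz');p,d=f['p'],f['d'];c=calibration(n);P=cloud(c,d)
    print(n)
    for col in H:
        m=mask(p,col); k,l,s,ce=cv2.connectedComponentsWithStats(m)
        for i in range(1,k):
            if s[i,4]<40: continue
            q=P[l==i]; q=q[d[l==i]>0]; a=np.median(q,0)
            if not(.25<a[0]<.85 and abs(a[1])<.5): continue
            line=[col,s[i].tolist(),'med',a.round(4),'zmax',np.percentile(q[:,2],95).round(4)]
            if np.percentile(q[:,2],95)<.02:
                r=cv2.minAreaRect(np.argwhere(l==i)[:,::-1].astype(np.float32))
                w=onplane(c,cv2.boxPoints(r),.008)[:,:2]; e=w[1]-w[0]
                line+=['DISH',w.mean(0).round(4),'ang',round(np.degrees(np.arctan2(e[1],e[0]))%90,1),np.linalg.norm(e).round(4),np.linalg.norm(w[2]-w[1]).round(4)]
            else:
                u,v=ce[i].astype(int); W=P[v-30:v+30,u-30:u+30].reshape(-1,3)
                t=W[(abs(W[:,2]-H[col])<.004)]
                line+=['OBJ top',len(t),t.mean(0).round(4), 'plane',onplane(c,ce[i],H[col]-.008).round(4)[0,:2]]
            print(*line)
    if n=='top':
        for u,v in((160,264),(237,273)):
            W=P[v-15:v+15,u-15:u+15].reshape(-1,3); z=np.percentile(W[:,2],95);t=W[W[:,2]>z-.006]
            print('eyepiece',z,t.mean(0).round(3))
E
```

```text
top
red [228, 182, 39, 38, 754] med [0.6358 0.1619 0.0055] zmax 0.0108 DISH [0.635  0.1611] ang 55.2 0.0591 0.0585
red [393, 208, 15, 15, 124] med [ 0.6141 -0.1455  0.0393] zmax 0.0435 OBJ top 52 [ 0.618  -0.1481  0.0457] plane [ 0.6152 -0.1463]
yellow [318, 198, 14, 15, 126] med [0.6196 0.0015 0.0475] zmax 0.0511 OBJ top 52 [0.6255 0.0021 0.0537] plane [0.6215 0.0019]
yellow [472, 273, 32, 32, 847] med [ 0.4875 -0.326   0.0051] zmax 0.0105 DISH [ 0.4874 -0.3252] ang 83.6 0.0581 0.0598
green [456, 206, 37, 35, 709] med [ 0.6183 -0.3008  0.0051] zmax 0.0103 DISH [ 0.6182 -0.2999] ang 37.4 0.0565 0.0575
green [312, 279, 14, 15, 113] med [0.4612 0.0018 0.0556] zmax 0.0588 OBJ top 51 [0.4647 0.0017 0.0622] plane [0.4629 0.0026]
blue [92, 56, 18, 19, 216] med [0.7978 0.3988 0.2113] zmax 0.2137 OBJ top 0 [nan nan nan] plane [0.8899 0.4822]
blue [152, 180, 15, 14, 116] med [0.6309 0.3203 0.0637] zmax 0.0679 OBJ top 62 [0.6363 0.3237 0.0698] plane [0.6328 0.3219]
blue [384, 277, 34, 35, 806] med [ 0.4655 -0.1572  0.0053] zmax 0.0106 DISH [ 0.4657 -0.1567] ang 78.3 0.0564 0.0552
eyepiece 0.06
[... 445 characters left out ...]
lane [ 0.6182 -0.0124]
yellow [332, 345, 58, 45, 1661] med [ 0.488  -0.3278  0.0042] zmax 0.0091 DISH [ 0.488 -0.329] ang 86.8 0.0716 0.0664
green [254, 216, 14, 13, 134] med [ 0.4603 -0.0089  0.0521] zmax 0.0572 OBJ top 43 [ 0.4637 -0.0007  0.0612] plane [ 0.46   -0.0127]
green [410, 310, 49, 38, 1092] med [ 0.6189 -0.3026  0.0043] zmax 0.0091 DISH [ 0.6165 -0.3035] ang 43.0 0.0622 0.0606
blue [283, 134, 9, 9, 68] med [0.6322 0.3137 0.0587] zmax 0.0652 OBJ top 18 [0.6346 0.3221 0.0692] plane [0.6294 0.3058]
blue [277, 281, 40, 28, 867] med [ 0.4659 -0.1588  0.0042] zmax 0.0091 DISH [ 0.4655 -0.162 ] ang 79.3 0.0592 0.06<stdin>:20: RuntimeWarning: Mean of empty slice.
  ret = um.true_divide(
```

Request:
play_rows(
  fingers=[1,1,1,1,1,1,1,1,1,1,1,1,1,1,1,1,1,1,1,1],
  travel=[
    [1,-1.5,0],
    [2,-3.6,0],
    [2,-3.8,0],
    [2,-3.8,0],
    [2,-3.8,0],
    [2,-3.8,0],
    [2,-3.8,0],
    [2,-3.8,0],
    [2,-3.8,0],
    [2,-3.8,0],
    [2,-3.8,0],
    [2,-3.8,0],
    [2,-3.8,0],
    [2,-3.8,0],
    [2,-3.8,0],
    [2,-3.8,0],
    [2,-3.8,0],
    [2,-3.8,-2],
    [2,-3.8,-3],
    [1.4,-4.2,-3],
  ],
  roll=[0,0,0,0,0,0,0,0,0,0,0,0,0,0,0,0,0,0,0,0],
  grip_force=40,
)

```text
time_s: 2.1
tcp_pos: [0.6153, -0.1839, 0.1537]
ee_rot: [0.0, 0.198, 0.98, -0.0]
contact_force: [0.9, 0.7, -0.5]
gripper_width: 0.0854
gripper_force: 0.0
```

Request:
play_rows(
  fingers=[1,1,1],
  travel=[
    [0,0,0],
    [0,0,0],
    [0,0,0],
  ],
  roll=[0,0,0],
)

```text
time_s: 2.4
tcp_pos: [0.6151, -0.1814, 0.1559]
ee_rot: [0.001, 0.198, 0.98, 0.0]
contact_force: [0.4, 0.9, 0.5]
gripper_width: 0.0853
gripper_force: 0.0
```

```bash
python3 - <<'E'
from h import *
from plant import calibration,snapshot,status
s=status.observe();print(s['time_s'],s['tcp_pos'],s['ee_rot'],s['joints'])
c=calibration('wrist');p,d=snapshot('wrist');cv2.imwrite('pics/w1.png',p[:,:,::-1]);np.savez('w.npz',p=p,d=d);print(c)
P=cloud(c,d)
f=np.load('top.npz');Q=cloud(calibration('top'),f['d'])
b=Q[90:135,95:165].reshape(-1,3);b=b[b[:,2]>.03]
print('bottle',b.min(0),b.max(0))
for col in H:
    t=P[(abs(P[...,2]-H[col])<.003)]
    print(col,len(t),t.mean(0).round(4) if len(t) else '',np.ptp(t,0).round(3) if len(t) else '')
E
```

```text
2.4 [ 0.61510466 -0.18142847  0.15592386] [7.64143578e-04 1.98001152e-01 9.80201488e-01 4.82393474e-05] [-3.40029107e-01  1.98920439e-01  1.24566780e+00  3.12287830e-04
  1.69550476e+00 -1.51214968e+00]
{'K': array([[380.48490172,   0.        , 319.25120419],
       [  0.        , 380.48490172, 242.11923226],
       [  0.        ,   0.        ,   1.        ]]), 'origin': array([ 0.54206159, -0.15123137,  0.29796439]), 'orientation': array([ 0.82239287, -0.13101072, -0.08677827,  0.5467867 ])}
bottle [ 0.33854107 -0.01612202  0.03002275] [0.81781202 0.42774461 0.95196471]
red 1147 [ 0.6228 -0.0393  0.046 ] [0.025 0.17  0.006]
yellow 407 [6.257e-01 4.000e-04 5.330e-02] [0.013 0.014 0.005]
green 0  
blue 0
```

View pics/w1.png

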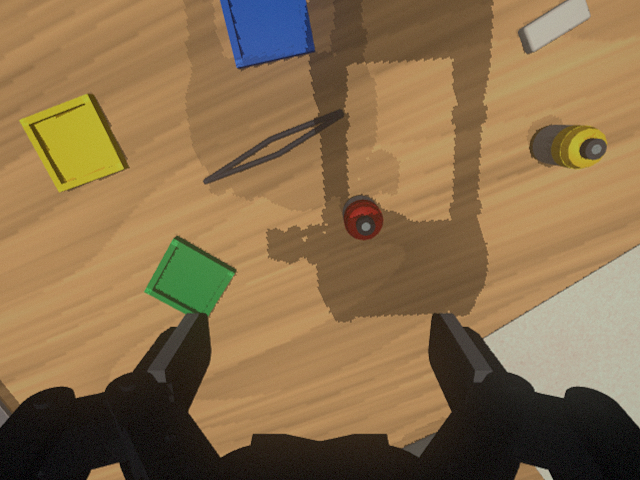

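The wrist view shows the red objective at (364,220) and the yellow one at (590,148), with the green, yellow and blue dishes at (190,275), (75,142) and (268,30). Nothing stands near red.

```bash
cat >> h.py <<'E'
def locate(xy,h,cal='wrist'):
    from plant import calibration,snapshot,status
    s=status.observe(); c=calibration(cal); p,d=snapshot(cal); P=cloud(c,d)
    m=(abs(P[...,2]-h)<.003)&(np.hypot(P[...,0]-xy[0],P[...,1]-xy[1])<.03)
    t=P[m][:,:2]; q=(t.min(0)+t.max(0))/2
    print('t',s['time_s'],'n',len(t),'mean',t.mean(0).round(4),'mid',q.round(4),'tcp',s['tcp_pos'].round(4),'go cm',((t.mean(0)-s['tcp_pos'][:2])*100).round(2),'w',s['gripper_width'])
    return p
E
python3 - <<'E'
from h import *
locate((.617,-.148),.046)
locate((.625,.002),.054)
E
```

```text
t 2.45 n 285 mean [ 0.6195 -0.1493] mid [ 0.6199 -0.1492] tcp [ 0.6154 -0.1811  0.1566] go cm [0.41 3.18] w 0.08529389125381452
t 2.5 n 402 mean [6.258e-01 3.000e-04] mid [0.626  0.0008] tcp [ 0.6155 -0.1808  0.1568] go cm [ 1.03 18.11] w 0.08522101193124865
```

Request:
play_rows(
  fingers=[1,1,1,1,1,1,1,1,1],
  travel=[
    [0.2,1,0],
    [0.2,1.2,0],
    [0,1,0],
    [0,0,-1.5],
    [0,0,-2],
    [0,0,-2],
    [0,0,-2],
    [0,0,0],
    [0,0,0],
  ],
  roll=[0,0,0,0,0,0,0,0,0],
)

```text
time_s: 3.45
tcp_pos: [0.6186, -0.1494, 0.0787]
ee_rot: [-0.001, 0.198, 0.98, 0.0]
contact_force: [-0.0, -0.3, 1.1]
gripper_width: 0.0853
gripper_force: 0.0
```

```bash
python3 - <<'E'
from h import *
p=locate((.619,-.148),.046)
cv2.imwrite('pics/w2.png',p[:,:,::-1])
E
```

```text
t 3.45 n 530 mean [ 0.6194 -0.1491] mid [ 0.6197 -0.1493] tcp [ 0.6186 -0.1494  0.0787] go cm [0.08 0.03] w 0.08525672546088205
```

View pics/w2.png

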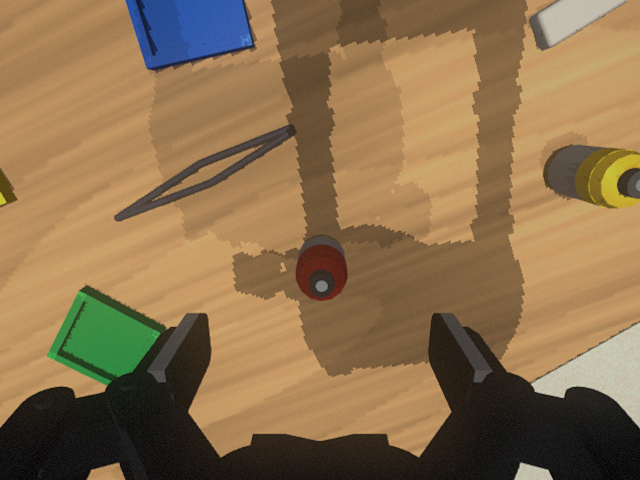

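The wrist view shows red at (321,285), centred between the fingers, and the green dish at (105,335) is clear of them. I'll go down now.

Request:
play_rows(
  fingers=[1,1,1,1,1,1,1,1,1],
  travel=[
    [0.1,0,-1],
    [0,0,-1.5],
    [0,0,-1.5],
    [0,0,-1],
    [0,0,-1],
    [0,0,-0.5],
    [0,0,-0.4],
    [0,0,0],
    [0,0,0],
  ],
  roll=[0,0,0,0,0,0,0,0,0],
)

```text
time_s: 4.4
tcp_pos: [0.6205, -0.1497, 0.0111]
ee_rot: [0.0, 0.198, 0.98, -0.0]
contact_force: [0.6, -0.3, 0.1]
gripper_width: 0.0853
gripper_force: 0.0
```

Request:
play_rows(
  fingers=[1,0.7,0.5,0.4,0.3,0.2,0.1,0.1,0.1,0.1],
  travel=[
    [0,0,-0.3],
    [0,0,0],
    [0,0,0],
    [0,0,0],
    [0,0,0],
    [0,0,0],
    [0,0,0],
    [0,0,0],
    [0,0,0],
    [0,0,0],
  ],
  roll=[0,0,0,0,0,0,0,0,0,0],
  grip_force=40,
)

```text
time_s: 5.4
tcp_pos: [0.6204, -0.1497, 0.0079]
ee_rot: [0.0, 0.198, 0.98, -0.0]
contact_force: [0.0, -0.8, 2.4]
gripper_width: 0.0268
gripper_force: 39.5
```

Request:
play_rows(
  fingers=[0.1,0.1,0.1,0.1,0.1,0.1,0.1,0.1,0.1,0.1,0.1,0.1,0.1,0.1,0.1,0.1,0.1,0.1,0.1,0.1],
  travel=[
    [0,0,0.5],
    [0,0,1],
    [0,0,2],
    [0,0,2],
    [0,0,2],
    [0,0,1.5],
    [0,0,1],
    [0,1,0],
    [0,2.5,0],
    [0.2,3,0],
    [0.2,3,0],
    [0.2,3,0],
    [0.2,3,0],
    [0.2,3,0],
    [0.2,3,0],
    [0.2,3,0],
    [0.1,3,0],
    [0,2.4,0],
    [0,1.2,0],
    [0,0,0],
  ],
  roll=[0,0,0,0,0,0,0,0,0,0,0,0,0,0,0,0,0,0,0,0],
)

```text
time_s: 7.4
tcp_pos: [0.6344, 0.1631, 0.1064]
ee_rot: [-0.001, 0.197, 0.98, -0.0]
contact_force: [0.1, -0.4, -0.5]
gripper_width: 0.027
gripper_force: 39.5
```

```bash
cat >> h.py <<'E'
def dish(col,cal='wrist',xy=None):
    from plant import calibration,snapshot,status
    s=status.observe(); c=calibration(cal); p,d=snapshot(cal); P=cloud(c,d)
    m=mask(p,col)&(abs(P[...,2])<.014).astype(np.uint8)&(np.hypot(P[...,0]-xy[0],P[...,1]-xy[1])<.06).astype(np.uint8)
    w=P[m>0][:,:2].astype(np.float32); r=cv2.minAreaRect(w)
    print('n',len(w),'dish',np.round(r[0],4),np.round(r[1],4),'tcp',s['tcp_pos'].round(4),'go cm',((np.array(r[0])-s['tcp_pos'][:2])*100).round(2),s['gripper_width'],s['gripper_force'],s['contact_force'].round(1))
    return p
E
python3 - <<'E'
from h import *
p=dish('red','wrist',(.635,.161));dish('red','top',(.635,.161))
cv2.imwrite('pics/w3.png',p[:,:,::-1])
E
```

```text
n 6544 dish [0.636  0.1597] [0.0568 0.058 ] tcp [0.6344 0.1631 0.1064] go cm [ 0.17 -0.34] 0.026969602814767797 39.47356402873993 [ 0.1 -0.4 -0.5]
n 150 dish [0.641  0.1647] [0.0816 0.0401] tcp [0.6347 0.1617 0.1067] go cm [0.64 0.3 ] 0.02676860264153768 39.47408080101013 [ 1.2 -0.5 -1.6]
```

View pics/w3.png

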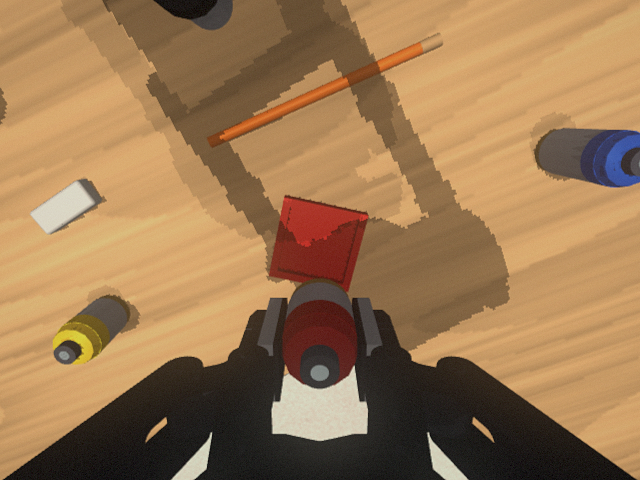

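The wrist view shows red upright in the fingers at (320,350), over the red dish at (320,243). I'll lower it.

Request:
play_rows(
  fingers=[0.1,0.1,0.1,0.1,0.1,0.1,0.1,0.1,0.1,0.1,0.1],
  travel=[
    [0.1,-0.2,0],
    [0,0,-1],
    [0,0,-2],
    [0,0,-2],
    [0,0,-1.5],
    [0,0,-1],
    [0,0,-0.7],
    [0,0,-0.5],
    [0,0,-0.3],
    [0,0,0],
    [0,0,0],
  ],
  roll=[0,0,0,0,0,0,0,0,0,0,0],
)

```text
time_s: 8.6
tcp_pos: [0.6365, 0.1595, 0.0183]
ee_rot: [0.001, 0.198, 0.98, 0.0]
contact_force: [0.4, -0.9, -1.3]
gripper_width: 0.0268
gripper_force: 39.5
```

Request:
play_rows(
  fingers=[0.1,0.1,0.1,0.1,0.1,0.1],
  travel=[
    [0,0,-0.2],
    [0,0,-0.2],
    [0,0,-0.1],
    [0,0,-0.1],
    [0,0,-0.1],
    [0,0,0],
  ],
  roll=[0,0,0,0,0,0],
)

```text
time_s: 9.2
tcp_pos: [0.6362, 0.1594, 0.0109]
ee_rot: [0.0, 0.198, 0.98, 0.0]
contact_force: [-0.6, 0.2, 1.1]
gripper_width: 0.027
gripper_force: 39.6
```

Request:
play_rows(
  fingers=[0.1,0.1],
  travel=[
    [0,0,-0.1],
    [0,0,0],
  ],
  roll=[0,0],
)

```text
time_s: 9.4
tcp_pos: [0.6363, 0.1594, 0.0109]
ee_rot: [0.0, 0.198, 0.98, 0.0]
contact_force: [-2.8, -1.7, 5.8]
gripper_width: 0.027
gripper_force: 40.0
```

Request:
play_rows(
  fingers=[0.36,0.4,0.45,0.5,0.6,0.65,0.7,0.7,0.8,0.8,1,1,1,1,1,1,1,1,1],
  travel=[
    [0,0,0],
    [0,0,0],
    [0,0,0],
    [0,0,0],
    [0,0,0],
    [0,0,0],
    [0,0,0.5],
    [0,0,1],
    [0,0,2],
    [0,0,2],
    [0,0,2],
    [0,0,2],
    [-0.2,-2,1],
    [-0.2,-3,0],
    [-0.2,-3,0],
    [-0.2,-3,0],
    [-0.2,-3,0],
    [0,-1.5,0],
    [0,-0.4,0],
  ],
  roll=[0,0,0,0,0,0,0,0,0,0,0,0,0,0,0,0,0,0,0],
)

```text
time_s: 11.3
tcp_pos: [0.6261, -0.0017, 0.1149]
ee_rot: [0.0, 0.199, 0.98, -0.0]
contact_force: [0.8, -0.1, -0.3]
gripper_width: 0.0854
gripper_force: 0.0
```

```bash
python3 - <<'E'
from h import *
locate((.636,.16),.049)
p=locate((.625,.001),.054)
cv2.imwrite('pics/w4.png',p[:,:,::-1])
E
```

```text
t 11.3 n 531 mean [0.6352 0.1585] mid [0.6354 0.1589] tcp [ 0.6261 -0.0017  0.1149] go cm [ 0.91 16.03] w 0.08541672715298348
t 11.35 n 409 mean [0.6259 0.0012] mid [0.6264 0.0011] tcp [ 0.6262 -0.001   0.1148] go cm [-0.02  0.22] w 0.08591273875729231
```

View pics/w4.png

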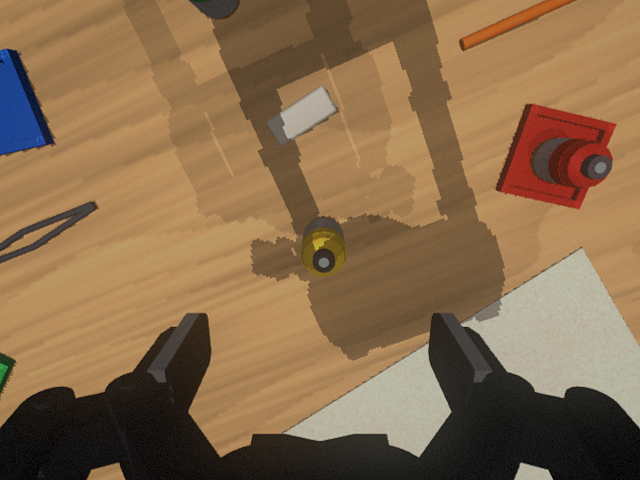

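Red stands upright in its dish at (575,160). Yellow is at (323,255), centred between the fingers.

Request:
play_rows(
  fingers=[1,1,1,1,1,1,1,1,1,1,1],
  travel=[
    [0,0.2,-1],
    [0,0,-2],
    [0,0,-2],
    [0,0,-2],
    [0,0,-1],
    [0,0,-1],
    [0,0,-0.6],
    [0,0,-0.4],
    [0,0,-0.3],
    [0,0,0],
    [0,0,0],
  ],
  roll=[0,0,0,0,0,0,0,0,0,0,0],
)

```text
time_s: 12.5
tcp_pos: [0.6265, 0.0023, 0.0122]
ee_rot: [0.0, 0.198, 0.98, 0.0]
contact_force: [0.1, 0.8, 0.0]
gripper_width: 0.0853
gripper_force: 0.0
```

Request:
play_rows(
  fingers=[0.7,0.5,0.4,0.3,0.2,0.1,0.1,0.1,0.1,0.1,0.1,0.1,0.1,0.1,0.1,0.1,0.1],
  travel=[
    [0,0,0],
    [0,0,0],
    [0,0,0],
    [0,0,0],
    [0,0,0],
    [0,0,0],
    [0,0,0],
    [0,0,0],
    [0,0,0],
    [0,0,0.5],
    [0,0,1],
    [0,0,2],
    [0,0,2],
    [0,0,2],
    [0,0,1.5],
    [0,0,1],
    [0,0,0],
  ],
  roll=[0,0,0,0,0,0,0,0,0,0,0,0,0,0,0,0,0],
)

```text
time_s: 14.2
tcp_pos: [0.6269, 0.0024, 0.1136]
ee_rot: [0.001, 0.198, 0.98, 0.0]
contact_force: [-0.2, 0.1, -0.2]
gripper_width: 0.0266
gripper_force: 39.4
```

Request:
play_rows(
  fingers=[0.1,0.1,0.1,0.1,0.1,0.1,0.1,0.1,0.1,0.1,0.1,0.1,0.1,0.1,0.1,0.1],
  travel=[
    [-0.4,-1,0],
    [-0.8,-2,0],
    [-1.1,-2.5,0],
    [-1.1,-2.5,0],
    [-1.1,-2.5,0],
    [-1.1,-2.5,0],
    [-1.1,-2.5,0],
    [-1.1,-2.5,0],
    [-1.1,-2.5,0],
    [-1.1,-2.5,0],
    [-1.1,-2.5,0],
    [-1.1,-2.5,0],
    [-0.9,-2.2,0],
    [-0.6,-1.5,0],
    [-0.3,-1,0],
    [0,0,0],
  ],
  roll=[0,0,0,0,0,0,0,0,0,0,0,0,0,0,0,0],
)

```text
time_s: 15.8
tcp_pos: [0.4855, -0.3255, 0.1109]
ee_rot: [-0.001, 0.199, 0.98, 0.0]
contact_force: [0.5, -0.3, -1.3]
gripper_width: 0.0268
gripper_force: 39.5
```

```bash
python3 - <<'E'
from h import *
p=dish('yellow','wrist',(.4874,-.3255))
cv2.imwrite('pics/w5.png',p[:,:,::-1])
E
```

```text
n 6137 dish [ 0.4883 -0.3273] [0.0558 0.0563] tcp [ 0.4855 -0.3255  0.1109] go cm [ 0.28 -0.18] 0.026753721748487204 39.49883043766022 [ 0.5 -0.3 -1.3]
```

View pics/w5.png

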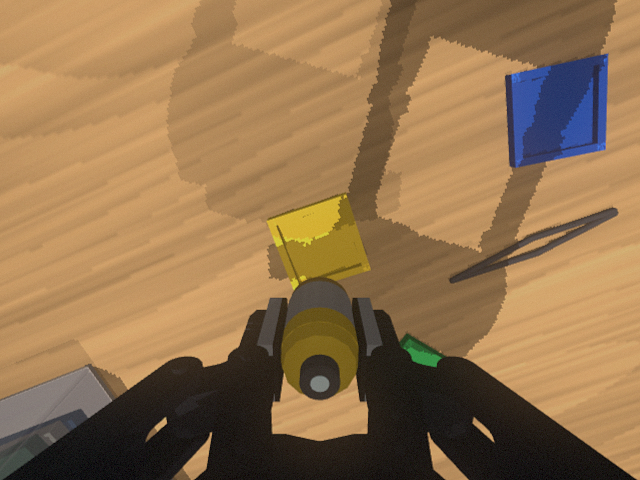

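The wrist view shows yellow upright in the fingers at (320,350), over the yellow dish at (318,243). I'll lower it.

Request:
play_rows(
  fingers=[0.1,0.1,0.1,0.1,0.1,0.1,0.1,0.1,0.1,0.1,0.1,0.1],
  travel=[
    [0.2,-0.2,0],
    [0,0,-1],
    [0,0,-2],
    [0,0,-2],
    [0,0,-1.5],
    [0,0,-1],
    [0,0,-0.7],
    [0,0,-0.4],
    [0,0,-0.3],
    [0,0,-0.2],
    [0,0,0],
    [0,0,0],
  ],
  roll=[0,0,0,0,0,0,0,0,0,0,0,0],
)

```text
time_s: 17.05
tcp_pos: [0.4884, -0.3268, 0.0211]
ee_rot: [0.0, 0.198, 0.98, -0.0]
contact_force: [0.3, 0.1, -0.3]
gripper_width: 0.0268
gripper_force: 39.5
```

Request:
play_rows(
  fingers=[0.1,0.1,0.1,0.1,0.1,0.1],
  travel=[
    [0,0,-0.2],
    [0,0,-0.1],
    [0,0,-0.1],
    [0,0,-0.1],
    [0,0,-0.1],
    [0,0,0],
  ],
  roll=[0,0,0,0,0,0],
)

```text
time_s: 17.65
tcp_pos: [0.4882, -0.3266, 0.0149]
ee_rot: [0.0, 0.198, 0.98, -0.0]
contact_force: [0.6, 0.7, 1.2]
gripper_width: 0.0268
gripper_force: 39.6
```

Request:
play_rows(
  fingers=[0.1,0.1],
  travel=[
    [0,0,-0.1],
    [0,0,0],
  ],
  roll=[0,0],
)

```text
time_s: 17.85
tcp_pos: [0.4883, -0.3267, 0.0148]
ee_rot: [0.0, 0.198, 0.98, -0.0]
contact_force: [-2.8, 2.4, 5.7]
gripper_width: 0.0268
gripper_force: 40.1
```

Request:
play_rows(
  fingers=[0.36,0.4,0.45,0.5,0.6,0.65,0.7,0.7,0.8,0.8,1,1,1],
  travel=[
    [0,0,0],
    [0,0,0],
    [0,0,0],
    [0,0,0],
    [0,0,0],
    [0,0,0],
    [0,0,0.5],
    [0,0,1],
    [0,0,2],
    [0,0,2],
    [0,0,2],
    [0,0,2],
    [0,0,1],
  ],
  roll=[0,0,0,0,0,0,0,0,0,0,0,0,0],
)

```text
time_s: 19.15
tcp_pos: [0.489, -0.3272, 0.1221]
ee_rot: [0.002, 0.198, 0.98, -0.001]
contact_force: [-0.6, -0.8, 0.4]
gripper_width: 0.0859
gripper_force: 0.0
```

Request:
play_rows(
  fingers=[1,1,1,1,1,1,1,1,1,1,1,1,1,1],
  travel=[
    [-0.2,1.5,0],
    [-0.2,3,0],
    [-0.2,3,0],
    [-0.2,3,0],
    [-0.2,3,0],
    [-0.2,3,0],
    [-0.2,3,0],
    [-0.2,3,0],
    [-0.2,3,0],
    [-0.2,3,0],
    [-0.2,2,0],
    [-0.2,1.2,0],
    [0,0,0],
    [0,0,0],
  ],
  roll=[0,0,0,0,0,0,0,0,0,0,0,0,0,0],
)

```text
time_s: 20.55
tcp_pos: [0.4639, -0.0098, 0.1182]
ee_rot: [-0.0, 0.198, 0.98, -0.0]
contact_force: [-0.1, 0.8, 0.0]
gripper_width: 0.0854
gripper_force: 0.0
```

```bash
python3 - <<'E'
from h import *
locate((.488,-.327),.057,'top')
p=locate((.464,.002),.062)
cv2.imwrite('pics/w6.png',p[:,:,::-1])
E
```

```text
t 20.55 n 42 mean [ 0.4879 -0.3257] mid [ 0.487  -0.3238] tcp [ 0.4639 -0.0098  0.1182] go cm [  2.4  -31.59] w 0.08541907754424154
t 20.6 n 427 mean [0.4656 0.0016] mid [0.4657 0.0015] tcp [ 0.464  -0.0102  0.1183] go cm [0.15 1.18] w 0.08531513595878906
```

View pics/w6.png

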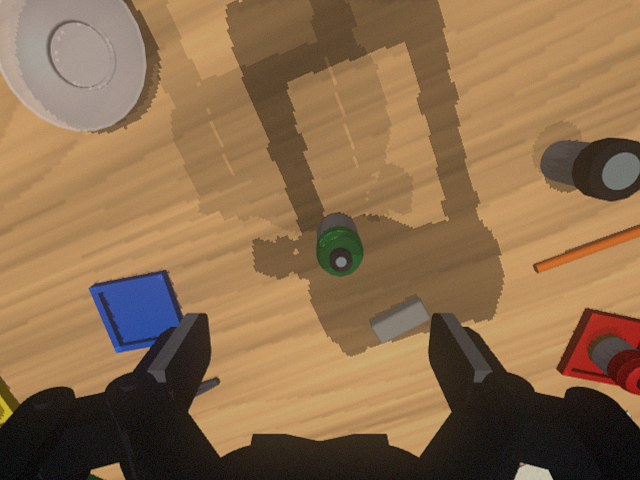

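Green is at (339,250). The eraser at (400,318) sits outside the path of the fingers. The depth check put the yellow top at dish centre and at standing height.

Request:
play_rows(
  fingers=[1,1,1,1,1,1,1,1,1,1,1,1],
  travel=[
    [0.1,0.6,0],
    [0.1,0.6,0],
    [0,0,-1],
    [0,0,-2],
    [0,0,-2],
    [0,0,-2],
    [0,0,-1.2],
    [0,0,-1],
    [0,0,-0.6],
    [0,0,-0.4],
    [0,0,0],
    [0,0,0],
  ],
  roll=[0,0,0,0,0,0,0,0,0,0,0,0],
)

```text
time_s: 21.85
tcp_pos: [0.4666, 0.0024, 0.0172]
ee_rot: [0.001, 0.198, 0.98, 0.0]
contact_force: [-0.6, -0.2, 0.9]
gripper_width: 0.0854
gripper_force: 0.0
```

Request:
play_rows(
  fingers=[0.7,0.5,0.4,0.3,0.2,0.1,0.1,0.1,0.1,0.1,0.1,0.1,0.1,0.1,0.1,0.1,0.1],
  travel=[
    [0,0,0],
    [0,0,0],
    [0,0,0],
    [0,0,0],
    [0,0,0],
    [0,0,0],
    [0,0,0],
    [0,0,0],
    [0,0,0],
    [0,0,0.5],
    [0,0,1],
    [0,0,2],
    [0,0,2],
    [0,0,2],
    [0,0,1.5],
    [0,0,1],
    [0,0,0],
  ],
  roll=[0,0,0,0,0,0,0,0,0,0,0,0,0,0,0,0,0],
)

```text
time_s: 23.55
tcp_pos: [0.4669, 0.0023, 0.1183]
ee_rot: [0.001, 0.198, 0.98, 0.0]
contact_force: [0.5, -0.0, -0.2]
gripper_width: 0.0267
gripper_force: 39.4
```

Request:
play_rows(
  fingers=[0.1,0.1,0.1,0.1,0.1,0.1,0.1,0.1,0.1,0.1,0.1,0.1,0.1,0.1,0.1,0.1],
  travel=[
    [0.5,-1,0],
    [1,-2,0],
    [1.2,-2.4,0],
    [1.2,-2.4,0],
    [1.2,-2.4,0],
    [1.2,-2.4,0],
    [1.2,-2.4,0],
    [1.2,-2.4,0],
    [1.2,-2.4,0],
    [1.2,-2.4,0],
    [1.2,-2.4,0],
    [1.2,-2.4,0],
    [0.9,-1.8,0],
    [0.5,-1,0],
    [0.2,-0.4,0],
    [0,0,0],
  ],
  roll=[0,0,0,0,0,0,0,0,0,0,0,0,0,0,0,0],
)

```text
time_s: 25.15
tcp_pos: [0.6168, -0.2998, 0.1155]
ee_rot: [-0.001, 0.198, 0.98, 0.0]
contact_force: [0.6, 0.2, -1.3]
gripper_width: 0.027
gripper_force: 39.4
```

```bash
python3 - <<'E'
from h import *
p=dish('green','wrist',(.618,-.300))
cv2.imwrite('pics/w7.png',p[:,:,::-1])
E
```

```text
n 3 dish [ 0.6419 -0.306 ] [0.0348 0.0047] tcp [ 0.6168 -0.2998  0.1155] go cm [ 2.5  -0.62] 0.026950335893451235 39.42284345626831 [ 0.6  0.2 -1.3]
```

View pics/w7.png

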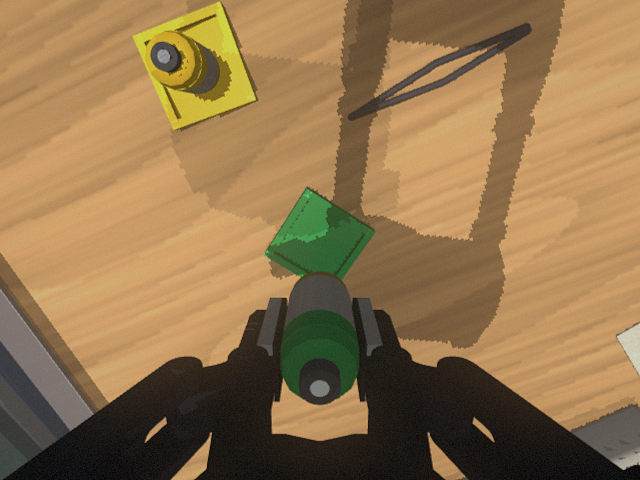

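Yellow stands in its dish at (185,65). Green is upright in the fingers at (320,345), over the green dish at (320,235). I'll lower it using the top-view dish centre.

Request:
play_rows(
  fingers=[0.1,0.1,0.1,0.1,0.1,0.1,0.1,0.1,0.1,0.1,0.1,0.1],
  travel=[
    [0.1,-0.1,0],
    [0,0,-1],
    [0,0,-2],
    [0,0,-2],
    [0,0,-1.5],
    [0,0,-1],
    [0,0,-0.7],
    [0,0,-0.4],
    [0,0,-0.3],
    [0,0,-0.2],
    [0,0,0],
    [0,0,0],
  ],
  roll=[0,0,0,0,0,0,0,0,0,0,0,0],
)

```text
time_s: 26.4
tcp_pos: [0.6184, -0.3008, 0.0261]
ee_rot: [0.0, 0.198, 0.98, -0.0]
contact_force: [0.2, 0.1, -1.4]
gripper_width: 0.0269
gripper_force: 39.4
```

Request:
play_rows(
  fingers=[0.1,0.1,0.1,0.1,0.1,0.1],
  travel=[
    [0,0,-0.2],
    [0,0,-0.1],
    [0,0,-0.1],
    [0,0,-0.1],
    [0,0,-0.1],
    [0,0,0],
  ],
  roll=[0,0,0,0,0,0],
)

```text
time_s: 27.0
tcp_pos: [0.6182, -0.3007, 0.02]
ee_rot: [0.0, 0.198, 0.98, -0.0]
contact_force: [-0.6, 1.2, 1.9]
gripper_width: 0.0267
gripper_force: 39.5
```

Request:
play_rows(
  fingers=[0.1,0.1],
  travel=[
    [0,0,-0.1],
    [0,0,0],
  ],
  roll=[0,0],
)

```text
time_s: 27.2
tcp_pos: [0.6183, -0.3007, 0.02]
ee_rot: [0.0, 0.198, 0.98, -0.0]
contact_force: [-2.8, 2.4, 6.2]
gripper_width: 0.0273
gripper_force: 39.9
```

Request:
play_rows(
  fingers=[0.36,0.4,0.45,0.5,0.6,0.65,0.7,0.7,0.8,0.8,1,1,1],
  travel=[
    [0,0,0],
    [0,0,0],
    [0,0,0],
    [0,0,0],
    [0,0,0],
    [0,0,0],
    [0,0,0.5],
    [0,0,1],
    [0,0,2],
    [0,0,2],
    [0,0,2],
    [0,0,2],
    [0,0,1],
  ],
  roll=[0,0,0,0,0,0,0,0,0,0,0,0,0],
)

```text
time_s: 28.5
tcp_pos: [0.6191, -0.3011, 0.1275]
ee_rot: [0.002, 0.198, 0.98, -0.001]
contact_force: [0.2, -0.3, -0.2]
gripper_width: 0.0855
gripper_force: 0.0
```

Request:
play_rows(
  fingers=[1,1,1,1,1,1,1,1,1,1,1,1,1,1,1,1,1,1,1,1],
  travel=[
    [0,1.5,0],
    [0,3,0],
    [0,3,0],
    [0,3,0],
    [0,3,0],
    [0,3,0],
    [0,3,0],
    [0,3,0],
    [0,3,0],
    [0,3,0],
    [0,3,0],
    [0,3,0],
    [0,3,0],
    [0,3,0],
    [0,3,0],
    [0,3,0],
    [0,2.5,0],
    [0,1.5,0],
    [0,0,0],
    [0,0,0],
  ],
  roll=[0,0,0,0,0,0,0,0,0,0,0,0,0,0,0,0,0,0,0,0],
)

```text
time_s: 30.5
tcp_pos: [0.6178, 0.204, 0.123]
ee_rot: [-0.0, 0.198, 0.98, -0.001]
contact_force: [-0.5, -0.3, 0.1]
gripper_width: 0.0853
gripper_force: 0.0
```

```bash
python3 - <<'E'
from h import *
from plant import calibration
locate((.618,-.3),.065,'top')
p=locate((.636,.323),.070)
cv2.imwrite('pics/w8.png',p[:,:,::-1])
f=np.load('top.npz');Q=cloud(calibration('top'),f['d'])
b=Q[40:140,85:165].reshape(-1,3)
for z in(.02,.06,.1,.14,.18,.22):
    t=b[abs(b[:,2]-z)<.015]
    if len(t): print(z,len(t),t.min(0).round(3),t.max(0).round(3))
E
```

```text
t 30.5 n 37 mean [ 0.6173 -0.3005] mid [ 0.6176 -0.3013] tcp [0.6178 0.204  0.123 ] go cm [-5.000e-02 -5.045e+01] w 0.08531039189592098
t 30.55 n 527 mean [0.6367 0.324 ] mid [0.637  0.3243] tcp [0.618  0.2035 0.1232] go cm [ 1.86 12.05] w 0.08532671898309148
0.02 419 [0.751 0.353 0.005] [0.991 0.552 0.035]
0.06 284 [0.767 0.365 0.045] [0.818 0.421 0.075]
0.1 330 [0.767 0.366 0.085] [0.82  0.425 0.115]
0.14 675 [0.767 0.368 0.125] [0.829 0.428 0.155]
0.18 166 [0.786 0.386 0.165] [0.807 0.408 0.194]
0.22 243 [0.784 0.384 0.205] [0.815 0.415 0.215]
```

View pics/w8.png

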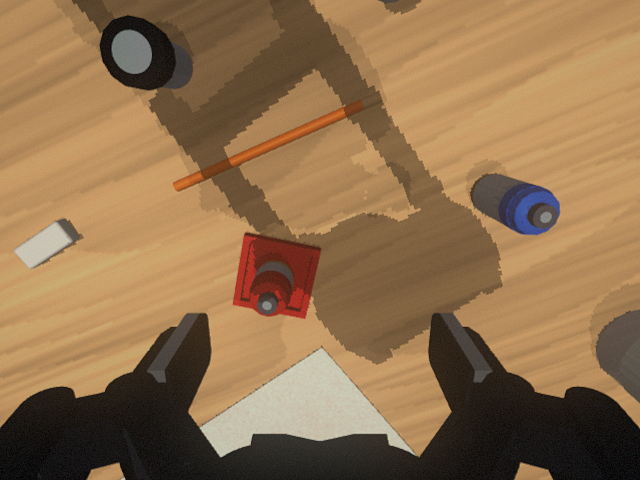

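Red is still upright at (270,280) and blue is at (520,205). The bottle at (620,345) is about 18 cm from blue, so the gripper clears it.

Request:
play_rows(
  fingers=[1,1,1,1,1,1,1,1],
  travel=[
    [0.3,1.5,0],
    [0.4,3,0],
    [0.4,3,0],
    [0.4,2.5,0],
    [0.4,1.5,0],
    [0,0.6,0],
    [0,0,0],
    [0,0,0],
  ],
  roll=[0,0,0,0,0,0,0,0],
)

```text
time_s: 31.4
tcp_pos: [0.6373, 0.3247, 0.1235]
ee_rot: [-0.0, 0.198, 0.98, -0.0]
contact_force: [0.7, -0.8, -0.1]
gripper_width: 0.0853
gripper_force: 0.0
```

```bash
python3 - <<'E'
from h import *
p=locate((.636,.323),.070)
E
```

```text
t 31.4 n 432 mean [0.637  0.3247] mid [0.6372 0.3246] tcp [0.6373 0.3247 0.1235] go cm [-0.03 -0.  ] w 0.08531904341628029
```

Centred over blue; going down to 0.020.

Request:
play_rows(
  fingers=[1,1,1,1,1,1,1,1,1,1],
  travel=[
    [0,0,-1],
    [0,0,-2],
    [0,0,-2],
    [0,0,-2],
    [0,0,-1.3],
    [0,0,-1],
    [0,0,-0.6],
    [0,0,-0.4],
    [0,0,0],
    [0,0,0],
  ],
  roll=[0,0,0,0,0,0,0,0,0,0],
)

```text
time_s: 32.45
tcp_pos: [0.6376, 0.3256, 0.0215]
ee_rot: [0.001, 0.198, 0.98, 0.0]
contact_force: [-0.0, -0.6, -0.1]
gripper_width: 0.0857
gripper_force: 0.0
```

Request:
play_rows(
  fingers=[0.7,0.5,0.4,0.3,0.2,0.1,0.1,0.1,0.1],
  travel=[
    [0,0,0],
    [0,0,0],
    [0,0,0],
    [0,0,0],
    [0,0,0],
    [0,0,0],
    [0,0,0],
    [0,0,0],
    [0,0,0],
  ],
  roll=[0,0,0,0,0,0,0,0,0],
)

```text
time_s: 33.35
tcp_pos: [0.6373, 0.3254, 0.0209]
ee_rot: [0.0, 0.198, 0.98, 0.0]
contact_force: [1.2, -0.0, 2.6]
gripper_width: 0.027
gripper_force: 39.5
```

Request:
play_rows(
  fingers=[0.1,0.1,0.1,0.1,0.1,0.1,0.1,0.1],
  travel=[
    [0,0,0.5],
    [0,0,1],
    [0,0,2],
    [0,0,2],
    [0,0,2],
    [0,0,1.5],
    [0,0,1],
    [0,0,0],
  ],
  roll=[0,0,0,0,0,0,0,0],
)

```text
time_s: 34.15
tcp_pos: [0.6379, 0.3257, 0.1228]
ee_rot: [0.001, 0.198, 0.98, 0.001]
contact_force: [0.5, -0.1, -1.7]
gripper_width: 0.0273
gripper_force: 39.4
```

Request:
play_rows(
  fingers=[0.1,0.1,0.1,0.1,0.1,0.1,0.1,0.1,0.1,0.1,0.1,0.1,0.1,0.1,0.1,0.1,0.1,0.1,0.1,0.1],
  travel=[
    [-0.4,-1,0],
    [-0.8,-2,0],
    [-1,-2.8,0],
    [-1,-2.8,0],
    [-1,-2.8,0],
    [-1,-2.8,0],
    [-1,-2.8,0],
    [-1,-2.8,0],
    [-1,-2.8,0],
    [-1,-2.8,0],
    [-1,-2.8,0],
    [-1,-2.8,0],
    [-1,-2.8,0],
    [-1,-2.8,0],
    [-1,-2.8,0],
    [-1,-2.8,0],
    [-1,-2.8,0],
    [-0.7,-2,0],
    [-0.3,-1,0],
    [0,-0.2,0],
  ],
  roll=[0,0,0,0,0,0,0,0,0,0,0,0,0,0,0,0,0,0,0,0],
)

```text
time_s: 36.15
tcp_pos: [0.4642, -0.1574, 0.1196]
ee_rot: [-0.001, 0.199, 0.98, 0.0]
contact_force: [-0.2, -0.2, -1.0]
gripper_width: 0.0271
gripper_force: 39.6
```

```bash
python3 - <<'E'
from h import *
p=dish('blue','wrist',(.4657,-.157))
cv2.imwrite('pics/w9.png',p[:,:,::-1])
E
```

```text
n 2728 dish [ 0.4663 -0.1589] [0.0553 0.055 ] tcp [ 0.4642 -0.1574  0.1196] go cm [ 0.21 -0.16] 0.02706033612032777 39.615084528923035 [-0.2 -0.2 -1. ]
```

View pics/w9.png

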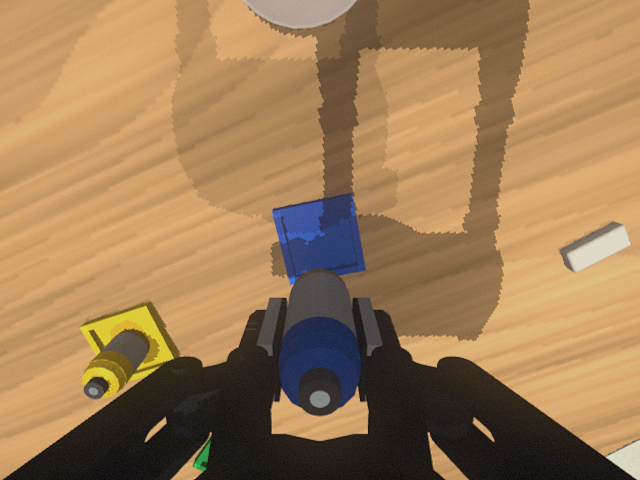

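The wrist view shows blue upright in the fingers at (320,345), over the blue dish at (320,238). Yellow is still upright at (115,365).

Request:
play_rows(
  fingers=[0.1,0.1,0.1,0.1,0.1,0.1,0.1,0.1,0.1,0.1,0.1,0.1],
  travel=[
    [0.1,-0.1,0],
    [0,0,-1],
    [0,0,-2],
    [0,0,-2],
    [0,0,-1.5],
    [0,0,-1],
    [0,0,-0.7],
    [0,0,-0.4],
    [0,0,-0.3],
    [0,0,-0.2],
    [0,0,0],
    [0,0,0],
  ],
  roll=[0,0,0,0,0,0,0,0,0,0,0,0],
)

```text
time_s: 37.4
tcp_pos: [0.4664, -0.1577, 0.03]
ee_rot: [0.0, 0.198, 0.98, -0.0]
contact_force: [-0.0, 0.0, -0.5]
gripper_width: 0.0273
gripper_force: 39.6
```

Request:
play_rows(
  fingers=[0.1,0.1,0.1,0.1,0.1],
  travel=[
    [0,0,-0.2],
    [0,0,-0.1],
    [0,0,-0.1],
    [0,0,0],
    [0,0,0],
  ],
  roll=[0,0,0,0,0],
)

```text
time_s: 37.9
tcp_pos: [0.4661, -0.1576, 0.0256]
ee_rot: [-0.0, 0.198, 0.98, -0.0]
contact_force: [-0.1, 0.1, -1.4]
gripper_width: 0.0268
gripper_force: 39.6
```

Request:
play_rows(
  fingers=[0.1,0.1,0.1],
  travel=[
    [0,0,-0.1],
    [0,0,-0.1],
    [0,0,0],
  ],
  roll=[0,0,0],
)

```text
time_s: 38.2
tcp_pos: [0.4663, -0.1577, 0.0238]
ee_rot: [0.0, 0.198, 0.98, -0.0]
contact_force: [-0.5, 0.0, -0.5]
gripper_width: 0.0268
gripper_force: 39.7
```

Request:
play_rows(
  fingers=[0.1,0.1],
  travel=[
    [0,0,-0.1],
    [0,0,0],
  ],
  roll=[0,0],
)

```text
time_s: 38.4
tcp_pos: [0.4664, -0.1577, 0.0238]
ee_rot: [0.0, 0.198, 0.98, -0.0]
contact_force: [-2.6, 0.9, 6.6]
gripper_width: 0.0272
gripper_force: 40.4
```

Blue has touched the floor. I'll release, retreat and check everything.

Request:
play_rows(
  fingers=[0.36,0.4,0.45,0.5,0.6,0.65,0.7,0.7,0.8,0.8,1,1,1,1,1,1,1,1,1],
  travel=[
    [0,0,0],
    [0,0,0],
    [0,0,0],
    [0,0,0],
    [0,0,0],
    [0,0,0],
    [0,0,0.5],
    [0,0,1],
    [0,0,2],
    [0,0,2],
    [0,0,2],
    [0,0,2],
    [0,0,2],
    [0,0,2],
    [0,1.5,2],
    [0,3,0],
    [0,3,0],
    [0,1,0],
    [0,0,0],
  ],
  roll=[0,0,0,0,0,0,0,0,0,0,0,0,0,0,0,0,0,0,0],
)

```text
time_s: 40.3
tcp_pos: [0.4663, -0.0718, 0.1784]
ee_rot: [0.001, 0.197, 0.98, -0.0]
contact_force: [0.9, 0.2, 0.1]
gripper_width: 0.0855
gripper_force: 0.0
```

```bash
python3 - <<'E'
from h import *
p=None
for xy,h in(((.636,.159),.049),((.488,-.327),.057),((.618,-.3),.065),((.466,-.158),.073),((.484,.297),.060),((.477,.157),.054)):
    try: locate(xy,h,'top')
    except Exception as e: print(xy,e)
from plant import snapshot
p,_=snapshot('side');cv2.imwrite('pics/s2.png',p[:,:,::-1])
E
```

```text
t 40.3 n 37 mean [0.6345 0.1592] mid [0.6334 0.1593] tcp [ 0.4663 -0.0718  0.1784] go cm [16.81 23.09] w 0.08546560916461073
t 40.35 n 40 mean [ 0.4873 -0.326 ] mid [ 0.4867 -0.3257] tcp [ 0.4663 -0.0727  0.1781] go cm [  2.1  -25.33] w 0.08559270021658405
t 40.4 n 35 mean [ 0.6177 -0.2999] mid [ 0.6174 -0.3004] tcp [ 0.4662 -0.0732  0.1779] go cm [ 15.15 -22.67] w 0.08563771765909672
(0.466, -0.158) zero-size array to reduction operation minimum which has no identity
t 40.5 n 148 mean [0.4864 0.3024] mid [0.4872 0.303 ] tcp [ 0.4661 -0.0735  0.1776] go cm [ 2.03 37.6 ] w 0.08551611591728359
t 40.55 n 209 mean [0.4787 0.1592] mid [0.4785 0.1597] tcp [ 0.4661 -0.0736  0.1775] go cm [ 1.26 23.27] w 0.08577274714569787
```

View pics/s2.png

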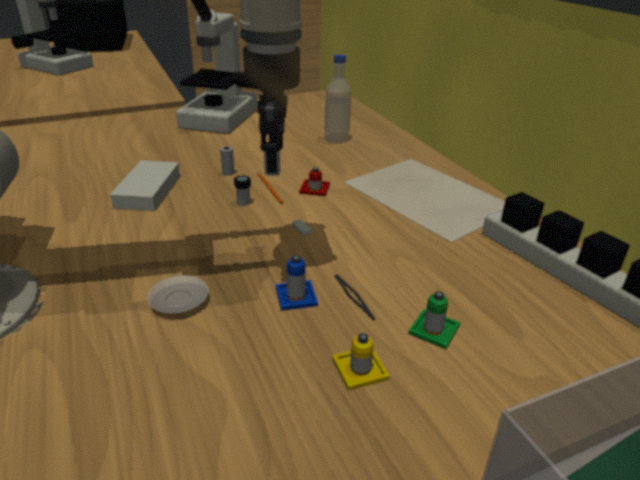

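The side view shows all four objectives upright in the dishes of their own colour: red (315,182), blue (296,282), green (436,315) and yellow (361,355). Both eyepieces are still standing at (227,160) and (243,190), and the gripper is clear of everything.

```bash
python3 -c "
from plant import manip
print(manip.hand_in())"
```

```text
the job is handed in; nothing more can be done
None
```

I put the red, yellow, green and blue objectives away in that order, each set down upright on the floor of its own dish; both eyepieces still stand where they were, and I handed the job in at about 41 s.

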